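# Upturn rinsed glue jars on the drying rack

### The arm

A 6-joint arm with a two-finger parallel gripper is mounted at the origin on the work surface. World frame = base frame: x ahead of the robot, y to its left, z up, the work surface at z = 0. Lengths are in mm, angles in rad, forces in N, time in s.
With the tool pointing down it reaches from about 275 to 1000 mm from the base axis. Payload 8.4 kg.
Tool frame: the origin (TCP) lies at the very end of the fingers, on their centre line; the grasp point (between the pads) lies 19 mm behind it; y points along the fingers, x is the direction in which the jaws open and shut, and the axes are right-handed (so a half turn about y gives the same grasp; the last joint's range is limited). The gripper opens to 85 mm and grips with 20 to 120 N. Pads are 22 mm wide; open, the fingers measure 114 mm over their backs; the gripper's body (76 mm by 85 mm) begins 54 mm behind the grasp point. The pads swing forward as they close: fully open they stand 13 mm farther back than shut.
Start: joints at [-0.002, 0.353, 1.633, -0, 1.155, -0.002], TCP at [625.002, -0, 231.281] pointing down, gripper open.
Joint ranges: [-2.63, 2.63], [-0.92, 2.1], [0.06, 2.66], [-1.3, 4.44], [0, 2.69], [-3.02, 3.02]. Speed limits (rad/s): [2.22, 2.22, 2.79, 3.14, 3.14, 3.14].

### API

Orientations are given as [roll, pitch, yaw] about the fixed x, y, z axes, in that order (R = Rz(yaw) Ry(pitch) Rx(roll)).
In Python, from rig import r gives the robot as it stands.
- The arm moves only by the tool servo_tool, never from a script. Its argument "motion" is a list of rows, each a list of 7 numbers: the opening, from -1 (shut) to 1 (fully open), then the shift along the tool's x, y, z in m, then the turn, a rotation vector about the tool's x, y, z in units of 10 degrees (1.0 is 10 degrees). A call has 1 to 12 rows; each row is the pose to reach, as a shift and turn from the pose commanded when the call began, along the tool's axes at that moment; what a row does not reach only later rows make up. A row lasts 1/8 s, in which the tool goes at most 62.5 mm and 10.7 degrees, less where a joint would pass 70% of its speed; a pose out of reach is approached as far as the arm can. A call with a gripper value outside its range is refused whole. The fingers move at their own pace and stop on an object; "grip_force" is the grip in N (left out, the last holds). Time passes only in rows, so rows that repeat a pose let the fingers close. It gives the time, the measured TCP pose, the force and the opening at its end, in the units of the state.
- r.sense(): the state, without advancing time (a new reading comes with each control period).
- r.grab_frame(name): name is "scene" or "side" or "wrist"; returns the picture (400x640x3 uint8, red, green, blue); there is no depth.
- r.calibration(name): a dict with "fx", "fy", "cx", "cy" (pixels), "R" (3x3) and "t" (3): a world point X has camera coordinates R X + t; the wrist camera has in their place "mount" (4x4, takes a point from camera to tool coordinates, whose origin is the TCP and whose axes are the tool frame's). Camera axes: x right, y down, z forward; pixel columns grow to the right and rows downward; lengths in mm; the calibration is good to about 2 mm. A picture is of the moment at which its call begins: read the wrist's pose just before it. calibration takes no time and is no camera call.
- r.sign_off(): hands the job in, once; it reports no verdict.
The state is a dict: "clock": time; "qpos": joint angles; "qvel": joint speeds; "joint_efforts": joint torques, N m; "eef_pos": TCP position; "tcp_rot": TCP orientation; "contact_force": force on the tool from outside, world axes, zero at the start; "wrist_torque": the same for the moment, N m; "opening": opening from 0.0 (shut) to 1.0 (fully open).
Only numpy, scipy, OpenCV 4.12 (cv2) and the standard library are available. Lean on these libraries where they do the work, as an engineer would, in place of code of your own. Each camera call takes 0.05 s, during which the arm holds its last target. There are 200 camera calls.

### The job

Two rinsed square plastic glue jars lie on the mosaic bench. Put both upside down on the free posts of the wooden drying rack to drain: the tall jar over the long post and the short jar over the free short post, each pushed fully home so its rim rests flat on the board. The jars are thin, so grip them lightly and set them down gently, and do not disturb the upturned beaker, the tube of stones, the tub or the glue pot.

Things in the scene. Friction and masses are not known exactly. Their poses are not given: they have to be found in the camera images.
- tall_jar: Tall thin white plastic jar, 160 mm long: square body 56 x 56 mm for 146 mm from the closed base, then a round open neck, 50 mm outside, 44 inside; walls 3 mm, depth 157. Starts lying on the bench, mouth roughly towards the robot. Origin: middle of its lower side face as it lies; x runs to the mouth, z through the axis 28 mm off. 110 g. Cracks if squeezed over 35 N per finger; 15 N holds it.
- tall_jar_mouth (a point): centre of the tall jar's open mouth, in the plane of the rim
- tall_jar_base (a point): centre of the outside of the tall jar's closed base, 160 mm from the mouth
- short_jar: Short thin white plastic jar, 100 mm long: square body 56 x 56 mm for 86 mm from the closed base, then a round open neck, 50 mm outside, 44 inside; walls 3 mm, depth 97. Starts lying on the bench, mouth roughly towards the robot. Origin: middle of its lower side face as it lies; x runs to the mouth, z through the axis 28 mm off. 80 g. Cracks if squeezed over 35 N per finger; 15 N holds it.
- short_jar_mouth (a point): centre of the short jar's open mouth, in the plane of the rim
- short_jar_base (a point): centre of the outside of the short jar's closed base, 100 mm from the mouth
- rack: Fixed wooden drying rack: a board 120 (x) x 370 (y) x 18 mm high on the bench, with three upright posts in a row along its y axis, 120 mm apart, the middle one at the board's centre, in any order. Origin: centre of its underside; the top of the board is at z = 0.018.
- long_post: The long wooden post, fixed, 32 mm in diameter, 110 mm high above the board, the last 16 mm tapering to 12 mm. Origin: centre of its foot on the board's top.
- long_post_foot (a point): centre of the long post's foot, on the board's top (z = 0.018)
- short_post: The free short wooden post, fixed, 32 mm in diameter, 75 mm high above the board, the last 16 mm tapering to 12 mm. Origin: centre of its foot on the board's top.
- short_post_foot (a point): centre of the free short post's foot, on the board's top (z = 0.018)
- beaker: Bystander: a round white beaker, 72 mm across the rim, 80 mm high, already upside down over the third post (a short one). Origin: centre of its rim, on the board; z up.
- stone_tube: Bystander: a clear upright tube filled with mosaic stones, 80 mm in diameter, 120 mm high. Origin: centre of its underside.
- stone_tub: Bystander: a lidded tub of stones, 108 x 128 mm, 56 mm high. Origin: centre of its underside.
- glue_pot: Bystander: a closed white glue pot, 64 mm in diameter, 80 mm high. Origin: centre of its underside.
Not all that is in view belongs to the job. What is shaped like the tall_jar but orange or purple is not meant.

How it is judged:
By the outcome, as a careful person would: the job done as asked, in the order asked, and still so for the second after the job is handed in, with the robot touching nothing.
It also fails if it takes over 72 s, if anything falls off the work surface, if the arm or the gripper's body presses on something with over 40 N, if the wrist force passes 120 N, or if a joint passes its speed limit or range.

## Working session

There is one attempt and no reset: what is moved stays moved. The work goes in short steps, Python scripts to look and compute and a tool call to move; the robot and the scene stay as the last step left them, time stands still between calls to the robot, and variables do not carry over. Pictures are saved under pics/ and viewed, on a budget of 10 in all, crops included, one or two more only if the job needs it, and the job is handed in when it is done.

Besides the shell and the picture viewer there is one more tool, called after ">>>" by a JSON object that holds its "fn" and its "kwargs", one argument or row to a line. servo_tool: Moves the arm, as the interface text tells. Its arguments: {"type":"object","properties":{"motion":{"type":"array","items":{"type":"array","items":{"type":"number"}}},"grip_force":{"type":"number"}},"required":["motion"]}

```bash
mkdir -p pics; ls
python3 - <<'E'
from rig import r
import cv2,numpy as np
for n in("scene","side"):
    cv2.imwrite(f"pics/{n}0.png",r.grab_frame(n)[...,::-1])
    c=r.calibration(n);print(n,{k:np.round(v,3).tolist() for k,v in c.items()})
print(r.calibration("wrist"));print(r.sense())
E
```

```text
pics
scene {'fx': 384.64, 'fy': 384.64, 'cx': 324.464, 'cy': 193.432, 'R': [[-0.45, 0.893, -0.023], [0.542, 0.253, -0.802], [-0.71, -0.373, -0.597]], 't': [231.483, -244.612, 1405.734]}
side {'fx': 379.915, 'fy': 379.915, 'cx': 316.202, 'cy': 198.58, 'R': [[-0.972, -0.236, -0.012], [-0.135, 0.593, -0.794], [0.194, -0.77, -0.608]], 't': [511.64, 109.172, 1088.112]}
{'fx': 285.65228630554475, 'fy': 285.65228630554475, 'cx': 320.8256690048835, 'cy': 199.1105877396344, 'mount': array([[ 9.99999694e-01,  6.16624872e-04, -4.81346024e-04,
         9.11500736e-01],
       [ 6.56651671e-04, -3.27292319e-01,  9.44922910e-01,
        -1.43959543e+02],
       [ 4.25122112e-04, -9.44922937e-01, -3.27292624e-01,
         8.39566419e+01],
       [ 0.00000000e+00,  0.00000000e+00,  0.00000000e+00,
         1.00000000e+00]])}
{'clock': 0.1, 'qpos': array([-2.41007560e-03,  3.53593129e-01,  1.63408816e+00, -1.71359316e-06,
        1.15517826e+00, -2.37006232e-03]), 'qvel': array([ 0.0015296 , -0.00243901, -0.0030137 , -0.00243725,  0.00194186,
       -0.00177204]), 'joint_efforts': array([ 4.27485766e-04, -6.06356549e+01, -3.42817569e+01, -7.40920814e-05,
        3.91241178e-03, -4.99377973e-05]), 'eef_pos': array([ 6.24562163e+02, -5.77784174e-03,  2.30615700e+02]), 'tcp_rot': array([-1.57079489e+00,  1.26690277e-03, -3.93195022e-05]), 'contact_force': array([ 0.84866267, -0.19205029, -0.04699258]), 'wrist_torque': array([ 0.00410097, -0.0233042 , -0.04253246]), 'opening': 1.0057664104620148}
```

View pics/scene0.png

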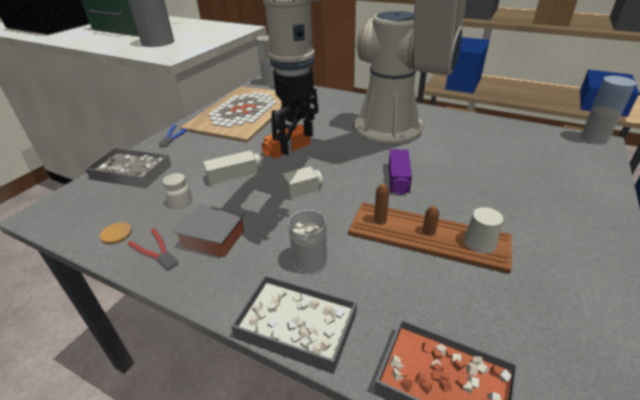

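View pics/side0.png

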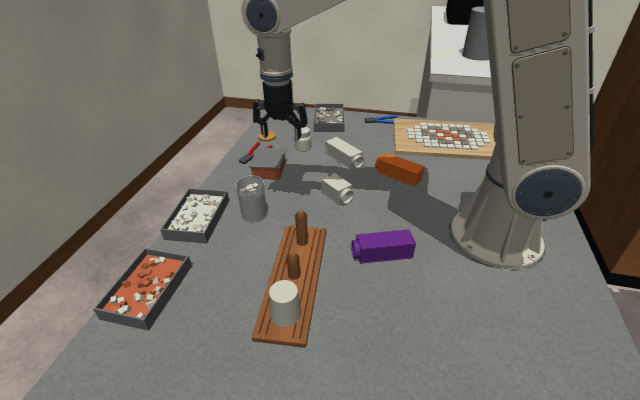

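The tall white jar is at about (232,166) in the scene view and (345,152) in the side view. The short white jar is at (303,181) and (338,190). The orange (288,140) and purple (400,170) scene shapes are the excluded look-alikes. The rack posts in the scene view are long (381,205) and short (431,222), and the beaker is at (485,230). Next I'll confirm these in a crop and measure.

```bash
cat > h.py <<'E'
from rig import r
import numpy as np, cv2
from scipy.spatial.transform import Rotation as Ro
def cam(n,s=None):
    c=r.calibration(n);K=np.array([[c['fx'],0,c['cx']],[0,c['fy'],c['cy']],[0,0,1]])
    if n=="wrist":
        s=s or r.sense();T=np.eye(4);T[:3,:3]=Ro.from_euler('xyz',s['tcp_rot']).as_matrix();T[:3,3]=s['eef_pos']
        M=T@c['mount'];R=M[:3,:3].T;t=-R@M[:3,3]
    else: R,t=np.array(c['R']),np.array(c['t'])
    return K,R,t
def ray(C,uv):
    K,R,t=C;d=R.T@np.linalg.solve(K,[uv[0],uv[1],1.]);return -R.T@t,d/np.linalg.norm(d)
def plane(C,uv,z):
    o,d=ray(C,uv);return o+d*(z-o[2])/d[2]
def tri(*obs):
    A=0;b=0
    for C,uv in obs:
        o,d=ray(C,uv);P=np.eye(3)-np.outer(d,d);A=A+P;b=b+P@o
    return np.linalg.solve(A,b)
def proj(C,X):
    K,R,t=C;p=K@(R@np.asarray(X,float)+t);return p[:2]/p[2]
E
python3 - <<'E'
from h import *
np.set_printoptions(precision=1,suppress=True)
S,D=cam("scene"),cam("side")
for n,a,b in(("tall",(232,166),(345,152)),("short",(303,181),(338,190)),("longtop",(382,184),(301,211)),("shorttop",(432,207),(294,254)),("beakertop",(487,215),(284,291)),("tube",(308,221),(250,185)),("pot",(177,182),(303,132))):
    print(n,tri((S,a),(D,b)),plane(S,a,28),plane(D,b,28))
a=cv2.imread("pics/scene0.png");b=cv2.imread("pics/side0.png");w=r.grab_frame("wrist")[...,::-1]
z=lambda i,x,y,ww,hh,W,H:cv2.resize(i[y:y+hh,x:x+ww],(W,H),interpolation=cv2.INTER_CUBIC)
top=np.hstack([z(a,195,140,140,65,420,195),z(b,315,130,70,36,379,195)])
m=np.hstack([z(a,340,170,180,105,400,233),z(b,250,200,90,150,140,233),z(w,0,0,640,400,259,233)])
cv2.imwrite("pics/crop1.png",np.vstack([top,m]))if False else None
W=799
can=np.zeros((600,800,3),np.uint8)
can[:195,:799]=top;can[195:428,:799]=m
cv2.imwrite("pics/crop1.png",can[:430]);cv2.imwrite("pics/wrist0.png",w)
E
```

```text
tall [ 494.2 -320.9   31.3] [ 491.2 -323.5   28. ] [ 495.1 -328.    28. ]
short [474.  -86.3  29.7] [469.9 -89.5  28. ] [474.5 -85.8  28. ]
longtop [526.6 160.2 127.8] [390.  117.2  28. ] [562.7  44.3  28. ]
shorttop [512.9 278.8  90.2] [432.3 267.3  28. ] [532.8 221.4  28. ]
beakertop [500.3 396.   97.8] [406.2 397.3  28. ] [521.8 344.2  28. ]
tube [707.1  63.  117.2] [615.7   6.6  28. ] [763.6 -49.2  28. ]
pot [ 666.6 -362.8   71.5] [ 626.4 -414.7   28. ] [ 690.6 -448.4   28. ]
```

View pics/crop1.png

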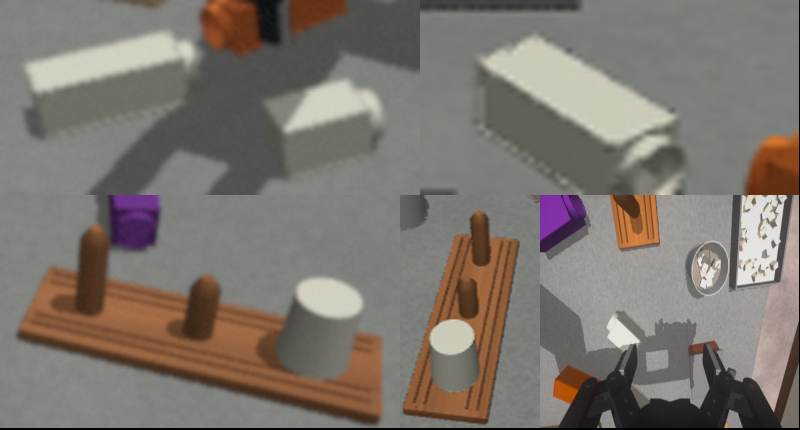

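The crop confirms two white jars, each with its round neck on the robot side. The orange and purple ones are decoys. The triangulated post tops are at z 128 and 90 against an expected 128 and 93, and they are 119 mm apart. Next I'll measure jar yaw from the top faces.

Run:
```python
from h import *
np.set_printoptions(precision=1,suppress=True)
for n,seeds in(("scene",{"tall":(232,160),"short":(306,179)}),("side",{"tall":(345,148),"short":(338,185)})):
    im=cv2.imread(f"pics/{n}0.png");C=cam(n);h=cv2.cvtColor(im,cv2.COLOR_BGR2HSV)
    for k,s in seeds.items():
        print(n,k,"seed",h[s[1],s[0]])
        m=np.zeros((402,642),np.uint8);sm=cv2.medianBlur(im,3)
        v=h[s[1],s[0]]
        M=((h[...,2]>165)).astype(np.uint8)
        c,l,st,_=cv2.connectedComponentsWithStats(M);lab=l[s[1],s[0]]
        ys,xs=np.nonzero(l==lab);P=np.array([plane(C,(x,y),56)[:2] for x,y in zip(xs,ys)],np.float32)
        rc=cv2.minAreaRect(P);print("  lab",lab,len(xs),rc,"\n",cv2.boxPoints(rc))
```

```text
scene tall seed [ 26  21 210]
  lab 19 533 ((494.99945068359375, -316.1212158203125), (66.51274108886719, 159.52284240722656), 46.11903381347656) 
 [[ 414.5 -284.8]
 [ 529.4 -395.4]
 [ 575.5 -347.4]
 [ 460.6 -236.9]]
scene short seed [ 28  19 178]
  lab 29 296 ((473.6023864746094, -82.88019561767578), (66.1996078491211, 90.79197692871094), 42.00848388671875) 
 [[ 418.6  -71.3]
 [ 479.4 -138.8]
 [ 528.6  -94.5]
 [ 467.8  -27. ]]
side tall seed [ 28  23 202]
  lab 26 314 ((494.435791015625, -316.2610778808594), (58.656497955322266, 169.08261108398438), 48.63690948486328) 
 [[ 411.6 -282.4]
 [ 538.5 -394.1]
 [ 577.3 -350.1]
 [ 450.4 -238.4]]
side short seed [ 28  23 202]
  lab 48 218 ((470.30999755859375, -81.29307556152344), (56.80817794799805, 104.09452056884766), 47.747371673583984) 
 [[ 412.7  -67.3]
 [ 489.7 -137.3]
 [ 527.9  -95.3]
 [ 450.9  -25.3]]
```

>>> {"fn": "servo_tool", "kwargs": {
  "motion": [
    [1,0,0,0,0,1,0],
    [1,0,0,-0.06,0,2,0],
    [1,0,0,-0.12,0,3,0],
    [1,-0.02,0,-0.18,0,4,0],
    [1,-0.04,0,-0.24,0,5,0],
    [1,-0.06,0,-0.3,0,6,0],
    [1,-0.08,0,-0.32,0,7,0],
    [1,-0.08,0,-0.32,0,8,0],
    [1,-0.08,0,-0.32,0,9,0],
    [1,-0.08,0,-0.32,0,9,0],
    [1,-0.08,0,-0.32,0,9,0]
  ]
}}

```text
clock: 1.52
eef_pos: [545.0, -319.8, 231.1]
tcp_rot: [-1.571, 0.0, -1.567]
contact_force: [0.8, -0.2, -0.7]
opening: 1.005
```

Run:
```python
from h import *
s=r.sense();np.save("s1.npy",s,allow_pickle=True);print(s)
cv2.imwrite("pics/wrist1.png",r.grab_frame("wrist")[...,::-1]);cv2.imwrite("pics/scene1.png",r.grab_frame("scene")[...,::-1])
```

```text
{'clock': 1.525, 'qpos': array([-5.33059608e-01,  3.63934180e-01,  1.61771352e+00, -2.66703589e-05,
        1.16021159e+00,  1.03365260e+00]), 'qvel': array([ 1.74714028e-03, -6.17654708e-04, -7.17370447e-05,  2.34517762e-04,
        6.34713814e-04,  1.05057427e-02]), 'joint_efforts': array([-1.59823964e-01, -6.13791776e+01, -3.43187821e+01, -7.12441382e-03,
        3.86411062e-03,  6.47546165e-02]), 'eef_pos': array([ 545.00858469, -319.841888  ,  231.14137734]), 'tcp_rot': array([-1.57103792e+00,  1.15425927e-04, -1.56670157e+00]), 'contact_force': array([ 0.78317802, -0.16881926, -0.68818322]), 'wrist_torque': array([-0.01264117, -0.0205582 , -0.06525398]), 'opening': 1.005475624644818}
```

View pics/wrist1.png

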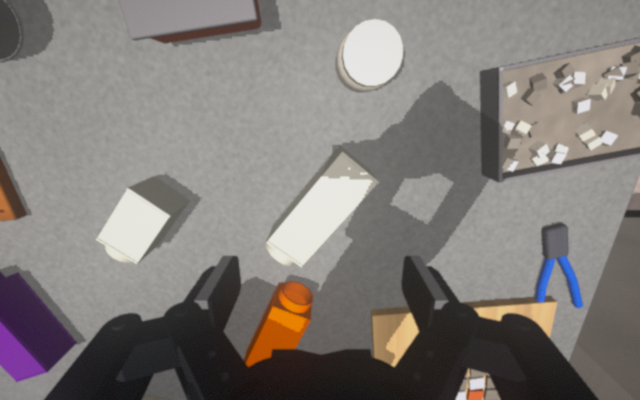

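The wrist view shows the tall jar from its base corners (343,151) and (378,184) to its mouth at about (283,258). The short jar's top face has corners (132,188), (170,205), (137,262) and (97,238). The orange decoy's rim, at about (295,297), is close to the tall jar's mouth. I'll refine the jar poses from this view and compute a tilted pre-grasp.

```bash
cat >> h.py <<'E'
def toolR(a,x):  # tool y=a, tool x=x
    return np.column_stack([x,a,np.cross(x,a)])
def delta(s,p,R):
    R0=Ro.from_euler('xyz',s['tcp_rot']).as_matrix()
    d=R0.T@(np.array(p)-s['eef_pos'])/1000;w=Ro.from_matrix(R0.T@R).as_rotvec(degrees=True)/10
    return np.round(d,4),np.round(w,2)
def grasp(c,yaw,z,th,back):  # c: grasp xy; yaw: mouth heading (deg)
    y=np.radians(yaw);t=np.radians(th);m=np.array([np.cos(y),np.sin(y),0])
    a=np.sin(t)*m-np.cos(t)*np.array([0,0,1]);x=np.cross([0,0,1],-m); x=-np.cross([0,0,1],m)*-1
    if x@np.array([0,-1,0])<0:x=-x
    return np.array([*c,z])+a*(19-back),toolR(a,x)
E
python3 - <<'E'
from h import *
np.set_printoptions(precision=1,suppress=True)
s=np.load("s1.npy",allow_pickle=True).item()
im=cv2.imread("pics/wrist1.png");C=cam("wrist",s);h=cv2.cvtColor(im,cv2.COLOR_BGR2HSV)
M=((h[...,2]>170)&(h[...,1]<50)).astype(np.uint8);M=cv2.morphologyEx(M,cv2.MORPH_OPEN,np.ones((3,3)))
c,l,st,_=cv2.connectedComponentsWithStats(M)
for k,sd in(("tall",(320,210)),("short",(132,225))):
    lab=l[sd[1],sd[0]];ys,xs=np.nonzero(l==lab);P=np.array([plane(C,(x,y),56)[:2] for x,y in zip(xs,ys)],np.float32)
    rc=cv2.minAreaRect(P);print(k,lab,len(xs),st[lab],rc,"\n",cv2.boxPoints(rc))
for k,px in(("tall",[(343,151),(378,184),(303,266),(268,242)]),("short",[(132,188),(170,205),(137,262),(97,238)])):
    p=np.array([plane(C,q,56)[:2] for q in px]);e=[np.linalg.norm(p[i]-p[(i+1)%4]) for i in range(4)]
    d=(p[2]+p[3]-p[0]-p[1])/2;print(k,p.tolist(),"edges",np.array(e),"mid",p.mean(0),"yaw",np.degrees(np.arctan2(d[1],d[0])))
E
```

```text
tall 19 5476 [ 266  156  107  112 5476] ((496.11126708984375, -315.6445617675781), (58.057132720947266, 159.06878662109375), 51.097381591796875) 
 [[ 416.  -288.3]
 [ 539.8 -388.2]
 [ 576.2 -343. ]
 [ 452.4 -243.1]]
short 22 3219 [  96  188   73   76 3219] ((477.85455322265625, -85.86781311035156), (57.06144332885742, 98.28593444824219), 51.37091827392578) 
 [[ 421.7  -77.5]
 [ 498.4 -138.8]
 [ 534.1  -94.3]
 [ 457.3  -32.9]]
tall [[576.6643608915426, -345.0621830784975], [538.5353213585194, -386.8468713645474], [428.5634818277418, -298.0357849727163], [462.84693259317123, -254.95772967048163]] edges [ 56.6 141.4  55.1 145.2] mid [ 501.7 -321.2] yaw 141.3582858447206
short [[532.4817046452471, -100.41774750532755], [511.5331207967373, -141.13080957551145], [433.63323695942705, -85.91159054921448], [467.53936638405906, -43.387567258627314]] edges [45.8 95.5 54.4 86.4] mid [486.3 -92.7] yaw 141.83874978900965
```

Run:
```python
from h import *
s=r.sense();p,R=grasp((508,-325),141.1,33,25,110);print(p,R.round(2),delta(s,p,R))
p,R=grasp((508,-325),141.1,33,25,0);print(p)
```

```text
[ 537.92987876 -349.15036768  115.47400862] [[-0.63 -0.33  0.71]
 [-0.78  0.27 -0.57]
 [ 0.   -0.91 -0.42]] (array([ 0.0293,  0.1157, -0.0072]), array([-2.4 ,  3.84,  0.85]))
[ 501.75090443 -319.95761554   15.78015205]
```

>>> {"fn": "servo_tool", "kwargs": {
  "motion": [
    [1,0.006,0.02,-0.001,-0.48,0.77,0.17],
    [1,0.012,0.045,-0.003,-0.96,1.54,0.34],
    [1,0.018,0.07,-0.004,-1.44,2.3,0.51],
    [1,0.024,0.095,-0.006,-1.92,3.07,0.68],
    [1,0.0293,0.1157,-0.0072,-2.4,3.84,0.85],
    [1,0.0293,0.1157,-0.0072,-2.4,3.84,0.85],
    [1,0.0293,0.1157,-0.0072,-2.4,3.84,0.85]
  ],
  "grip_force": 20
}}

```text
clock: 2.5
eef_pos: [538.1, -349.2, 116.1]
tcp_rot: [-2.005, 0.001, -2.249]
contact_force: [0.0, -0.7, 0.3]
opening: 0.999
```

Run:
```python
from h import *
s=r.sense();np.save("s2.npy",s,allow_pickle=True);print(s['qpos'],s['qvel'].round(3),s['eef_pos'])
p,R=grasp((508,-325),141.1,33,25,0);print(delta(s,p,R))
cv2.imwrite("pics/wrist2.png",r.grab_frame("wrist")[...,::-1])
```

```text
[-0.59672348  0.73261475  1.34061096  0.0351761   1.50127423  1.64159019] [ 0.008 -0.03   0.001  0.002  0.003  0.011] [ 538.0957368  -349.20000765  116.13750208]
(array([ 1.000e-04,  1.107e-01, -1.000e-04]), array([-0.01,  0.01, -0.  ]))
```

View pics/wrist2.png

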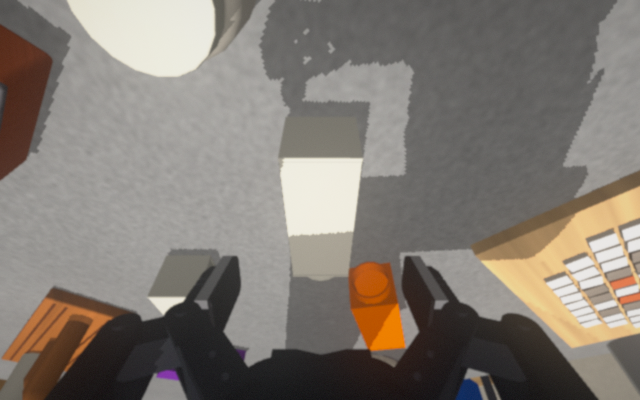

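The jar is centred at column 321 between the fingers, and the orange jar is beyond its mouth, clear of the fingers. I'll descend and grip.

>>> {"fn": "servo_tool", "kwargs": {
  "motion": [
    [1,0,0.03,0,0,0,0],
    [1,0,0.06,0,0,0,0],
    [1,0,0.085,0,0,0,0],
    [1,0,0.1,0,0,0,0],
    [1,0,0.11,0,0,0,0],
    [1,0,0.11,0,0,0,0],
    [-1,0,0.11,0,0,0,0],
    [-1,0,0.11,0,0,0,0],
    [-1,0,0.11,0,0,0,0],
    [-1,0,0.11,0,0,0,0],
    [-1,0,0.11,0,0,0,0],
    [-1,0,0.11,0,0,0,0]
  ],
  "grip_force": 20
}}

```text
clock: 4.05
eef_pos: [502.4, -320.6, 16.5]
tcp_rot: [-2.005, 0.0, -2.252]
contact_force: [1.7, -1.6, 6.0]
opening: 0.653
```

Run:
```python
from h import *
s=r.sense();np.save("s3.npy",s,allow_pickle=True);print(s['qpos'],s['eef_pos'],s['tcp_rot'],s['opening'],s['contact_force'])
from scipy.optimize import least_squares
D=[np.load(f"s{i}.npy",allow_pickle=True).item() for i in(1,2,3)]
D.append(dict(qpos=np.array([-2.41e-3,.353593,1.634088,0,1.155178,-.00237]),eef_pos=np.array([624.56,0,230.62]),tcp_rot=[-1.570795,.00127,0]))
Y,Z=lambda a:Ro.from_euler('y',a).as_matrix(),lambda a:Ro.from_euler('z',a).as_matrix()
B=np.array([[-1,0,0],[0,0,1],[0,1,0.]])
def fk(q,k):
    F=Z(q[0])@Y(q[1]+q[2]);R=F@Z(q[3])@Y(q[4])@Z(q[5])
    return Z(q[0])@(np.array([k[0],0,k[1]])+Y(q[1])@[0,0,k[2]])+F@[k[3],0,k[4]]+R@[0,0,k[5]],R@B
for d in D: print((fk(d['qpos'],np.zeros(6))[1].T@Ro.from_euler('xyz',d['tcp_rot']).as_matrix()).round(3).tolist())
f=least_squares(lambda k:np.r_[np.concatenate([fk(d['qpos'],k)[0]-d['eef_pos'] for d in D]),(k-[0,350,420,0,420,300])*.002],[0,350,420,0,420,300]);print(f.x.round(1),f.fun.round(1))
```

```text
[-0.5920394   0.78882844  1.4929919   0.03903322  1.29275865  1.64098323] [ 502.41587224 -320.57646905   16.53246071] [-2.00510344e+00  5.87318988e-05 -2.25200612e+00] 0.6533278519668084 [ 1.69396484 -1.64860616  6.02869098]
[[1.0, -0.0, -0.0], [-0.0, 1.0, -0.0], [0.0, 0.0, 1.0]]
[[1.0, -0.0, -0.0], [0.0, 1.0, -0.0], [0.0, 0.0, 1.0]]
[[1.0, -0.0, -0.0], [0.0, 1.0, -0.0], [0.0, 0.0, 1.0]]
[[1.0, -0.0, -0.0], [0.0, 1.0, 0.0], [0.0, -0.0, 1.0]]
[  2.  294.1 581.2  61.9 488.7 354. ] [-0.6 -1.4  0.2 -1.  -0.7 -0.7 -0.5 -1.   0.2  0.1 -1.5  0.3  0.  -0.1
  0.3  0.1  0.1  0.1]
```

```bash
cat >> h.py <<'E'
from scipy.optimize import least_squares
Y,Z=lambda a:Ro.from_euler('y',a).as_matrix(),lambda a:Ro.from_euler('z',a).as_matrix()
B=np.array([[-1,0,0],[0,0,1],[0,1,0.]]);KK=np.array([2,294.1,581.2,61.9,488.7,354.])
LO=np.array([-2.63,-.92,.06,-1.3,0,-3.02]);HI=np.array([2.63,2.1,2.66,4.44,2.69,3.02])
def fk(q,k=KK):
    F=Z(q[0])@Y(q[1]+q[2]);R=F@Z(q[3])@Y(q[4])@Z(q[5])
    return Z(q[0])@(np.array([k[0],0,k[1]])+Y(q[1])@[0,0,k[2]])+F@[k[3],0,k[4]]+R@[0,0,k[5]],R@B
def ik(p,R,q0):
    def e(q):
        P,Q=fk(q);return np.r_[(P-p)/100,Ro.from_matrix(Q.T@R).as_rotvec()]
    f=least_squares(e,np.clip(q0,LO+.01,HI-.01),bounds=(LO,HI));return f.x,np.abs(f.fun).max()
def place(c,phi,mouthz,d,th):
    f=np.radians(phi);t=np.radians(th);u=np.array([np.cos(f),np.sin(f),0]);k=np.array([0,0,1.])
    a=np.cos(t)*u-np.sin(t)*k;return np.array([*c,mouthz+d])+19*a,toolR(a,np.cross(-k,u))
E
python3 - <<'E'
from h import *
np.set_printoptions(precision=2,suppress=True)
q0=r.sense()['qpos']
for nm,c,d,phis in(("tall",(526.6,160.2),95,(0,20,40,60,75,90)),("short",(513,279),62,(-30,-15,0,15))):
  for ph in phis:
    for zz in (19,150):
      out=[]
      p,R=place(c,ph,zz,d,25)
      best={}
      for q4 in(-1,0,1,2,3,4):
        for q6 in(-2,0,2):
          q,e=ik(p,R,[.3,.3,1.6,q4,1,q6])
          if e<.01: best[tuple(q.round(1))]=q
      print(nm,ph,zz,[v for v in best.values()])
E
```

```text
tall 0 19 [array([ 0.62,  0.7 ,  2.52,  3.74,  1.2 , -1.52])]
tall 0 150 [array([ 0.62,  0.23,  2.5 ,  3.95,  0.82, -1.89])]
tall 20 19 [array([ 0.23,  0.73,  2.58,  3.03,  1.3 , -1.59])]
tall 20 150 [array([ 0.23,  0.21,  2.55,  2.98,  0.75, -1.51])]
tall 40 19 [array([-0.12,  0.69,  2.48,  2.33,  1.15, -1.59])]
tall 40 150 [array([-0.12,  0.25,  2.46,  2.1 ,  0.87, -1.16])]
tall 60 19 [array([-0.27,  0.68,  2.29,  1.74,  1.1 , -1.38])]
tall 60 150 [array([-0.27,  0.35,  2.27,  1.56,  1.07, -0.99])]
tall 75 19 [array([-0.29,  0.7 ,  2.13,  1.4 ,  1.17, -1.23])]
tall 75 150 [array([-0.29,  0.42,  2.11,  1.29,  1.23, -0.92])]
tall 90 19 [array([-0.27,  0.74,  1.96,  1.15,  1.29, -1.13])]
tall 90 150 [array([-0.27,  0.5 ,  1.95,  1.09,  1.4 , -0.9 ])]
short -30 19 []
short -30 150 []
short -15 19 []
short -15 150 []
short 0 19 [array([ 0.93,  0.77,  2.36,  4.07,  1.13, -1.58])]
short 0 150 [array([ 0.93,  0.4 ,  2.37,  4.26,  0.94, -1.95])]
short 15 19 [array([ 0.74,  0.8 ,  2.47,  3.6 ,  1.24, -1.51])]
short 15 150 [array([ 0.74,  0.36,  2.47,  3.72,  0.87, -1.76])]
```

>>> {"fn": "servo_tool", "kwargs": {
  "motion": [
    [-1,0,-0.0091,-0.0042,0,0,0],
    [-1,0,-0.0272,-0.0126,0,0,0],
    [-1,0,-0.0635,-0.0294,0,0,0],
    [-1,0,-0.109,-0.0504,0,0,0],
    [-1,0,-0.1541,-0.0714,0,0,0],
    [-1,0,-0.1904,-0.0882,0,0,0],
    [-1,0,-0.2085,-0.0966,0,0,0],
    [-1,0,-0.2085,-0.0966,0,0,0]
  ]
}}

```text
clock: 5.05
eef_pos: [502.5, -320.6, 246.9]
tcp_rot: [-2.004, 0.0, -2.252]
contact_force: [-1.3, 0.1, -1.4]
opening: 0.65
```

Run:
```python
from h import *
np.set_printoptions(precision=2,suppress=True)
s=r.sense();np.save("s4.npy",s,allow_pickle=True);print(s['qpos'],s['eef_pos'],s['opening'],s['contact_force'],fk(s['qpos'])[0])
R0=Ro.from_euler('xyz',s['tcp_rot']).as_matrix()
for ph in(70,85):
  p,R=place((526.6,160.2),ph,155,95,25)
  d,w=delta(s,p,R);print(ph,p,d,w)
  q=s['qpos']
  for f in np.linspace(.1,1,10):
    P=s['eef_pos']+R0@(d*1000)*f;Q=R0@Ro.from_rotvec(w*10*f,degrees=True).as_matrix()
    q1,e=ik(P,Q,q);print(q1,round(e,3),"a",Q[:,1],np.abs(q1-q).max());q=q1
```

```text
[-0.59  0.54  1.37  0.04  1.66  1.65] [ 502.47 -320.58  246.89] 0.6502148542683309 [-1.29  0.12 -1.45] [ 499.9  -320.15  246.64]
70 [532.49 176.38 241.97] [-0.41  0.13 -0.26] [  5.91 -11.03   4.03]
[-0.56  0.45  1.5   0.12  1.52  1.49] 0.0 a [-0.21  0.27 -0.94] 0.16864687687275381
[-0.54  0.36  1.63  0.21  1.39  1.3 ] 0.0 a [-0.08  0.29 -0.95] 0.18990278323907783
[-0.53  0.29  1.74  0.33  1.27  1.08] 0.0 a [ 0.03  0.34 -0.94] 0.21390171528823054
[-0.51  0.23  1.85  0.46  1.18  0.84] 0.0 a [ 0.14  0.39 -0.91] 0.2413860497609679
[-0.49  0.2   1.94  0.61  1.11  0.57] 0.0 a [ 0.23  0.46 -0.86] 0.26991906412259603
[-0.47  0.19  2.02  0.78  1.06  0.28] 0.0 a [ 0.3   0.54 -0.79] 0.29505766812643186
[-0.45  0.21  2.09  0.95  1.05 -0.04] 0.0 a [ 0.34  0.62 -0.71] 0.3112439616071273
[-0.41  0.25  2.14  1.12  1.07 -0.35] 0.0 a [ 0.36  0.7  -0.61] 0.3139796706576499
[-0.35  0.31  2.16  1.26  1.11 -0.65] 0.0 a [ 0.35  0.78 -0.52] 0.30184974795957514
[-0.29  0.39  2.17  1.37  1.18 -0.93] 0.0 a [ 0.31  0.85 -0.42] 0.2769998342446576
85 [528.1  177.35 241.97] [-0.4   0.13 -0.26] [  4.96 -12.41   4.54]
[-0.57  0.46  1.49  0.13  1.54  1.46] 0.0 a [-0.21  0.29 -0.93] 0.1970089482897841
[-0.55  0.38  1.61  0.23  1.43  1.24] 0.0 a [-0.1   0.33 -0.94] 0.21793196798601433
[-0.54  0.32  1.71  0.34  1.34  1.  ] 0.0 a [-0.    0.39 -0.92] 0.23882125485001238
[-0.53  0.29  1.8   0.47  1.27  0.74] 0.0 a [ 0.08  0.46 -0.89] 0.2589892098149633
[-0.51  0.27  1.87  0.61  1.23  0.47] 0.0 a [ 0.14  0.54 -0.83] 0.27543536489216974
[-0.49  0.27  1.94  0.75  1.22  0.18] 0.0 a [ 0.18  0.62 -0.76] 0.28525450254689766
[-0.46  0.3   1.98  0.88  1.22 -0.11] 0.0 a [ 0.2   0.71 -0.68] 0.28668979830292945
[-0.41  0.34  2.01  0.99  1.25 -0.38] 0.0 a [ 0.18  0.78 -0.59] 0.27948963706217583
[-0.35  0.4   2.02  1.08  1.29 -0.65] 0.0 a [ 0.14  0.85 -0.5 ] 0.26456839486658057
[-0.28  0.47  2.    1.15  1.34 -0.89] 0.0 a [ 0.08  0.9  -0.42] 0.24369278326601795
```

>>> {"fn": "servo_tool", "kwargs": {
  "motion": [
    [-1,-0.0287,0.0091,-0.0182,0.41,-0.77,0.28],
    [-1,-0.0574,0.0182,-0.0364,0.83,-1.54,0.56],
    [-1,-0.0861,0.0273,-0.0546,1.24,-2.32,0.85],
    [-1,-0.1148,0.0364,-0.0728,1.66,-3.09,1.13],
    [-1,-0.1435,0.0455,-0.091,2.07,-3.86,1.41],
    [-1,-0.1722,0.0546,-0.1092,2.48,-4.63,1.69],
    [-1,-0.2009,0.0637,-0.1274,2.9,-5.4,1.97],
    [-1,-0.2296,0.0728,-0.1456,3.31,-6.18,2.26],
    [-1,-0.2583,0.0819,-0.1638,3.72,-6.95,2.54],
    [-1,-0.287,0.091,-0.182,4.14,-7.72,2.82],
    [-1,-0.3157,0.1001,-0.2002,4.55,-8.49,3.1],
    [-1,-0.3444,0.1092,-0.2184,4.96,-9.27,3.39]
  ]
}}

```text
clock: 6.55
eef_pos: [528.1, 102.0, 237.1]
tcp_rot: [-0.628, 0.212, -0.6]
contact_force: [0.0, -0.7, -0.7]
opening: 0.651
```

Run:
```python
from h import *
np.set_printoptions(precision=4,suppress=True)
s=r.sense();np.save("s5.npy",s,allow_pickle=True);print(s['qpos'],s['qvel'].round(2),s['eef_pos'],s['opening'],s['contact_force'],fk(s['qpos'])[0])
p,R=place((526.6,160.2),70,165,95,25);print(p,delta(s,p,R))
```

```text
[-0.3585  0.265   2.1495  1.189   1.0725 -0.4575] [ 0.28  0.31  0.18  0.87  0.2  -1.72] [528.0903 102.026  237.1437] 0.6509968772713386 [ 0.014  -0.6601 -0.658 ] [530.7921 109.2485 245.3174]
[532.4895 176.3814 251.9703] (array([-0.0406,  0.0479,  0.0427]), array([ 0.94, -1.77,  0.62]))
```

>>> {"fn": "servo_tool", "kwargs": {
  "motion": [
    [-1,-0.0135,0.016,0.0142,0.31,-0.59,0.21],
    [-1,-0.027,0.032,0.0285,0.63,-1.18,0.41],
    [-1,-0.0406,0.0479,0.0427,0.94,-1.77,0.62],
    [-1,-0.0406,0.0479,0.0427,0.94,-1.77,0.62],
    [-1,-0.0406,0.0479,0.0427,0.94,-1.77,0.62],
    [-1,-0.0406,0.0479,0.0427,0.94,-1.77,0.62]
  ]
}}

```text
clock: 7.3
eef_pos: [533.8, 174.7, 253.3]
tcp_rot: [-0.438, 0.001, -0.352]
contact_force: [-0.3, 0.4, -0.2]
opening: 0.652
```

Run:
```python
from h import *
np.set_printoptions(precision=4,suppress=True)
s=r.sense();np.save("s6.npy",s,allow_pickle=True);print(s['qpos'],s['qvel'].round(2),s['eef_pos'],s['tcp_rot'],s['opening'],s['contact_force'],fk(s['qpos'])[0])
a,b=[r.grab_frame(n)[...,::-1] for n in("scene","side")]
cv2.imwrite("pics/a6.png",a);cv2.imwrite("pics/b6.png",b)
z=lambda i,x,y,w,h,f:cv2.resize(i[y:y+h,x:x+w],None,fx=f,fy=f,interpolation=cv2.INTER_CUBIC)
cv2.imwrite("pics/ab6.png",np.hstack([z(a,320,110,130,170,3),z(b,240,110,130,170,3)]))
p,R=place((526.6,160.2),70,165,95,25);print(p,delta(s,p,R))
D=[np.load(f"s{i}.npy",allow_pickle=True).item() for i in(1,2,3,4,6)]
f=least_squares(lambda k:np.concatenate([fk(d['qpos'],k)[0]-d['eef_pos'] for d in D]),KK);print(f.x.round(1),f.fun.round(1))
```

```text
[-0.2701  0.3445  2.1516  1.3569  1.1773 -0.8633] [-0.   -0.01 -0.    0.    0.   -0.01] [533.805  174.712  253.3125] [-0.4381  0.0009 -0.3523] 0.6520125855888779 [-0.2695  0.4101 -0.1789] [537.2583 182.7818 263.3772]
[532.4895 176.3814 251.9703] (array([-0.0018,  0.0016, -0.0007]), array([ 0.01, -0.01,  0.01]))
[ -1.4 294.9 569.   58.2 495.6 344.2] [-0.5 -1.4  0.  -0.9 -1.2 -0.1 -0.9 -1.1 -0.4 -1.  -1.1  0.2  0.1 -0.2
  0.3]
```

View pics/ab6.png

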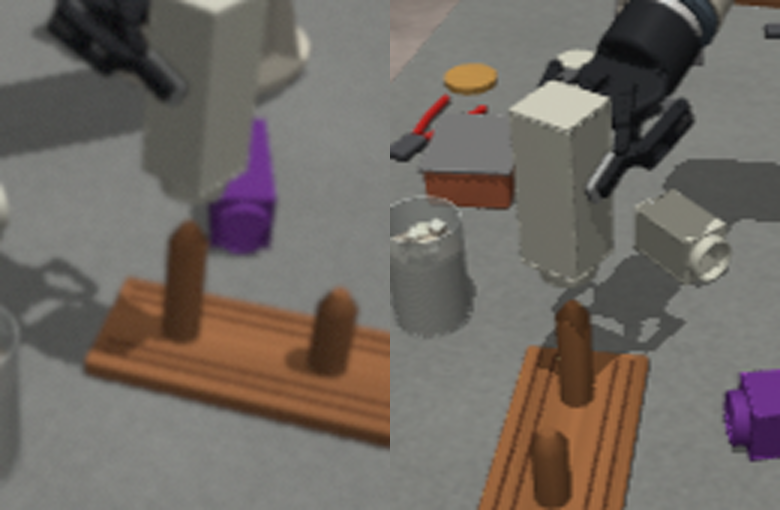

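The tall jar hangs mouth down just above the long post. In the crop, the neck is about (190,195) over the post tip at (188,225) in the scene view, and (568,270) over (572,302) in the side view. I'll measure the offset numerically.

```bash
sed -i 's/KK=np.array.*/KK=np.array([-1.4,294.9,569,58.2,495.6,344.2])/' h.py; sed -n 24,32p h.py
python3 - <<'E'
from h import *
np.set_printoptions(precision=4,suppress=True)
for n,f,x0,x1,neck,post in(("scene","a6",362,402,range(166,178),range(186,224,4)),("side","b6",410,450,range(196,206),range(212,244,4))):
    im=cv2.imread(f"pics/{f}.png");h=cv2.cvtColor(im,cv2.COLOR_BGR2HSV)
    if n=="side":x0,x1=280,320
    W=(h[...,1]<60)&(h[...,2]>100);Br=(h[...,1]>110)&(h[...,0]<18)&(h[...,2]<125)
    def run(M,y):
        xs=np.nonzero(M[y,x0:x1])[0];return (xs.min()+x0,xs.max()+x0,len(xs)) if len(xs) else None
    print(n,"neck",[(y,run(W,y)) for y in neck]);print(" post",[(y,run(Br,y)) for y in post])
    C=cam(n)
    for z in(128,165,200):print(" axis px of (526.6,160.2)",z,proj(C,(526.6,160.2,z)))
E
```

```text
def delta(s,p,R):
    R0=Ro.from_euler('xyz',s['tcp_rot']).as_matrix()
    d=R0.T@(np.array(p)-s['eef_pos'])/1000;w=Ro.from_matrix(R0.T@R).as_rotvec(degrees=True)/10
    return np.round(d,4),np.round(w,2)
def grasp(c,yaw,z,th,back):  # c: grasp xy; yaw: mouth heading (deg)
    y=np.radians(yaw);t=np.radians(th);m=np.array([np.cos(y),np.sin(y),0])
    a=np.sin(t)*m-np.cos(t)*np.array([0,0,1]);x=np.cross([0,0,1],-m); x=-np.cross([0,0,1],m)*-1
    if x@np.array([0,-1,0])<0:x=-x
    return np.array([*c,z])+a*(19-back),toolR(a,x)
scene neck [(166, (np.int64(362), np.int64(401), 21)), (167, (np.int64(362), np.int64(400), 21)), (168, (np.int64(362), np.int64(398), 22)), (169, (np.int64(362), np.int64(397), 22)), (170, (np.int64(362), np.int64(395), 20)), (171, (np.int64(362), np.int64(395), 21)), (172, (np.int64(362), np.int64(393), 20)), (173, (np.int64(362), np.int64(391), 18)), (174, (np.int64(362), np.int64(390), 18)), (175, (np.int64(362), np.int64(393), 19)), (176, (np.int64(362), np.int64(380), 19)), (177, (np.int64(362), np.int64(382), 21))]
 post [(186, (np.int64(380), np.int64(385
[... 785 characters left out ...]
4(280), np.int64(313), 26)), (202, (np.int64(280), np.int64(312), 25)), (203, (np.int64(280), np.int64(311), 21)), (204, (np.int64(280), np.int64(309), 19)), (205, (np.int64(280), np.int64(295), 16))]
 post [(212, (np.int64(298), np.int64(303), 6)), (216, (np.int64(296), np.int64(305), 10)), (220, (np.int64(296), np.int64(306), 11)), (224, (np.int64(296), np.int64(306), 11)), (228, (np.int64(289), np.int64(316), 28)), (232, (np.int64(288), np.int64(315), 25)), (236, (np.int64(287), np.int64(319), 19)), (240, (np.int64(286), np.int64(319), 18))]
 axis px of (526.6,160.2) 128 [301.0951 210.7261]
 axis px of (526.6,160.2) 165 [300.5757 199.4629]
 axis px of (526.6,160.2) 200 [300.0617 188.3154]
```

Run:
```python
from h import *
np.set_printoptions(precision=4,suppress=True)
s=r.sense();R=Ro.from_euler('xyz',s['tcp_rot']).as_matrix()
for v in([-3.3,-3.5,0],[-3.3,-3.5,-50],[-3.3,-3.5,-140],[0,0,-1]):print(v,R.T@np.array(v)/1000)
```

```text
[-3.3, -3.5, 0] [-0.0019 -0.004  -0.0019]
[-3.3, -3.5, -50] [-0.0019  0.0172 -0.0472]
[-3.3, -3.5, -140] [-0.0019  0.0553 -0.1287]
[0, 0, -1] [ 0.      0.0004 -0.0009]
```

>>> {"fn": "servo_tool", "kwargs": {
  "motion": [
    [-1,-0.0019,-0.004,-0.0019,0,0,0],
    [-1,-0.0019,-0.004,-0.0019,0,0,0],
    [-1,-0.0019,0.003,-0.017,0,0,0],
    [-1,-0.0019,0.01,-0.032,0,0,0],
    [-1,-0.0019,0.0172,-0.0472,0,0,0],
    [-1,-0.0019,0.0172,-0.0472,0,0,0],
    [-1,-0.0019,0.0172,-0.0472,0,0,0]
  ]
}}

```text
clock: 8.28
eef_pos: [530.8, 171.7, 204.1]
tcp_rot: [-0.437, -0.0, -0.351]
contact_force: [1.4, -0.4, -1.0]
opening: 0.655
```

Run:
```python
from h import *
np.set_printoptions(precision=2,suppress=True)
s=r.sense();print(s['eef_pos'],s['opening'],s['contact_force'],s['wrist_torque'])
a,b=[r.grab_frame(n)[...,::-1] for n in("scene","side")]
z=lambda i,x,y,w,h,f:cv2.resize(i[y:y+h,x:x+w],None,fx=f,fy=f,interpolation=cv2.INTER_CUBIC)
cv2.imwrite("pics/ab7.png",np.hstack([z(a,340,130,90,110,4),z(b,260,150,90,110,4)]))
```

```text
[530.83 171.71 204.05] 0.6553303953226228 [ 1.39 -0.41 -0.99] [-0.56  0.18  0.03]
```

View pics/ab7.png

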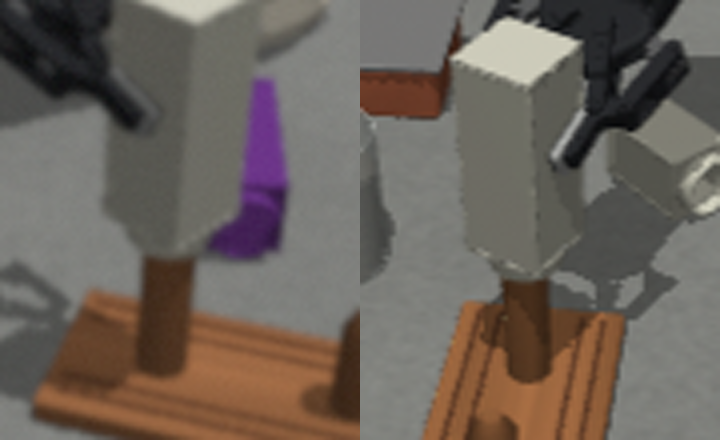

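The post has entered the neck. It is centred in both views (scene crop column 169, side crop column 526) and the contact force is about 1 N. I'll lower the rest of the way.

>>> {"fn": "servo_tool", "kwargs": {
  "motion": [
    [-1,0,0.0064,-0.0136,0,0,0],
    [-1,0,0.0148,-0.0317,0,0,0],
    [-1,0,0.0233,-0.0498,0,0,0],
    [-1,0,0.0318,-0.0679,0,0,0],
    [-1,0,0.0373,-0.0797,0,0,0],
    [-1,0,0.0394,-0.0842,0,0,0],
    [-1,0,0.0394,-0.0842,0,0,0],
    [-1,0,0.0394,-0.0842,0,0,0]
  ]
}}

```text
clock: 9.38
eef_pos: [530.8, 171.8, 111.2]
tcp_rot: [-0.437, -0.001, -0.351]
contact_force: [0.2, -0.1, -1.0]
opening: 0.653
```

>>> {"fn": "servo_tool", "kwargs": {
  "motion": [
    [-1,0,0.0004,-0.0009,0,0,0],
    [-1,0,0.0008,-0.0018,0,0,0],
    [-1,0,0.0013,-0.0027,0,0,0],
    [-1,0,0.0013,-0.0027,0,0,0],
    [-1,0,0.0013,-0.0027,0,0,0]
  ]
}}

```text
clock: 10.0
eef_pos: [530.6, 171.9, 107.5]
tcp_rot: [-0.437, -0.0, -0.351]
contact_force: [0.1, 0.1, -0.3]
opening: 0.651
```

>>> {"fn": "servo_tool", "kwargs": {
  "motion": [
    [-1,0,0.0004,-0.0009,0,0,0],
    [-1,0,0.0004,-0.0009,0,0,0],
    [-1,0,0.0008,-0.0018,0,0,0],
    [-1,0,0.0008,-0.0018,0,0,0]
  ]
}}

```text
clock: 10.5
eef_pos: [530.7, 172.0, 106.6]
tcp_rot: [-0.435, -0.0, -0.351]
contact_force: [-2.8, -4.0, 8.2]
opening: 0.655
```

>>> {"fn": "servo_tool", "kwargs": {
  "motion": [
    [-1,0,0.0004,-0.0009,0,0,0],
    [-1,0,0.0004,-0.0009,0,0,0]
  ]
}}

```text
clock: 10.75
eef_pos: [530.8, 172.1, 106.6]
tcp_rot: [-0.433, -0.001, -0.351]
contact_force: [-5.5, -6.3, 15.2]
opening: 0.652
```

>>> {"fn": "servo_tool", "kwargs": {
  "motion": [
    [-1,0,0.0004,-0.0009,0,0,0],
    [-1,0,0.0004,-0.0009,0,0,0]
  ]
}}

```text
clock: 11.0
eef_pos: [530.9, 172.3, 106.6]
tcp_rot: [-0.431, -0.001, -0.351]
contact_force: [-6.5, -6.8, 21.3]
opening: 0.653
```

Contact came at the expected height: TCP z was 106.6 against about 105 predicted. I'll ease off, open, and back out along the fingers.

>>> {"fn": "servo_tool", "kwargs": {
  "motion": [
    [-1,0,-0.0007,0.0015,0,0,0],
    [-1,0,-0.0007,0.0015,0,0,0],
    [1,0,-0.0007,0.0015,0,0,0],
    [1,0,-0.0007,0.0015,0,0,0],
    [1,0,-0.0007,0.0015,0,0,0],
    [1,0,-0.0007,0.0015,0,0,0],
    [1,0,-0.0007,0.0015,0,0,0]
  ]
}}

```text
clock: 11.88
eef_pos: [530.6, 171.8, 105.2]
tcp_rot: [-0.437, -0.0, -0.351]
contact_force: [-0.7, -0.5, 0.4]
opening: 1.001
```

>>> {"fn": "servo_tool", "kwargs": {
  "motion": [
    [1,0,-0.02,0,0,0,0],
    [1,0,-0.06,0,0,0,0],
    [1,0,-0.11,0,0,0,0],
    [1,0,-0.16,0,0,0,0],
    [1,0,-0.18,0,0,0,0],
    [1,0,-0.18,0,0,0,0]
  ]
}}

```text
clock: 12.62
eef_pos: [475.0, 17.3, 181.9]
tcp_rot: [-0.438, -0.002, -0.353]
contact_force: [0.3, -0.3, -0.6]
opening: 1.004
```

Run:
```python
from h import *
np.set_printoptions(precision=2,suppress=True)
s=r.sense();print(s['clock'],s['qpos'],s['eef_pos'],s['opening'],s['contact_force'])
a,b=[r.grab_frame(n)[...,::-1] for n in("scene","side")]
cv2.imwrite("pics/a8.png",a);cv2.imwrite("pics/b8.png",b)
z=lambda i,x,y,w,h,f:cv2.resize(i[y:y+h,x:x+w],None,fx=f,fy=f,interpolation=cv2.INTER_CUBIC)
cv2.imwrite("pics/ab8.png",np.hstack([z(a,260,120,150,150,2.6),z(b,250,120,150,150,2.6)]))
# plan to short jar
m=np.array([np.cos(np.radians(141.4)),np.sin(np.radians(141.4))]);c=np.array([477.9,-85.9])-12*m
R0=Ro.from_euler('xyz',s['tcp_rot']).as_matrix()
print("grasp",c);p,R=grasp(c,141.4,33,25,150);d,w=delta(s,p,R);print(p,d,w)
q=s['qpos']
for f in np.linspace(.1,1,10):
    P=s['eef_pos']+R0@(d*1000)*f;Q=R0@Ro.from_rotvec(w*10*f,degrees=True).as_matrix()
    q1,e=ik(P,Q,q);print(P,q1,round(e,3),"a",Q[:,1],np.abs(q1-q).max());q=q1
```

```text
12.625 [-0.64  0.51  2.14  1.11  1.32 -1.09] [475.    17.3  181.94] 1.0036126865318447 [ 0.3  -0.33 -0.55]
grasp [487.28 -93.39]
[ 530.55 -127.93  151.73] [ 0.1  -0.09 -0.08] [-5.96 10.98 -3.98]
[480.56   2.78 178.92] [-0.64  0.43  2.16  1.1   1.21 -0.84] 0.0 a [ 0.35  0.78 -0.52] 0.2477677306838575
[486.12 -11.74 175.9 ] [-0.61  0.37  2.16  1.06  1.11 -0.56] 0.0 a [ 0.36  0.7  -0.62] 0.2792187915390526
[491.67 -26.26 172.88] [-0.57  0.31  2.14  0.97  1.03 -0.24] 0.0 a [ 0.34  0.62 -0.71] 0.31460272746422263
[497.23 -40.78 169.86] [-0.52  0.28  2.1   0.84  0.97  0.1 ] 0.0 a [ 0.3   0.54 -0.79] 0.3465277694880388
[502.79 -55.3  166.84] [-0.47  0.27  2.05  0.68  0.95  0.46] 0.0 a [ 0.23  0.46 -0.86] 0.3625792098061709
[508.35 -69.81 163.82] [-0.42  0.29  1.98  0.52  0.98  0.82] 0.0 a [ 0.14  0.39 -0.91] 0.35231968542100894
[513.9  -84.33 160.81] [-0.38  0.33  1.89  0.38  1.05  1.14] 0.0 a [ 0.03  0.33 -0.94] 0.3190955525376763
[519.46 -98.85 157.79] [-0.35  0.39  1.8   0.27  1.15  1.41] 0.0 a [-0.09  0.29 -0.95] 0.2773683932210518
[ 525.02 -113.37  154.77] [-0.33  0.46  1.7   0.2   1.28  1.65] 0.0 a [-0.21  0.27 -0.94] 0.23956004943949272
[ 530.57 -127.89  151.75] [-0.33  0.55  1.59  0.15  1.41  1.86] 0.0 a [-0.33  0.26 -0.91] 0.21083497588229982
```

View pics/ab8.png

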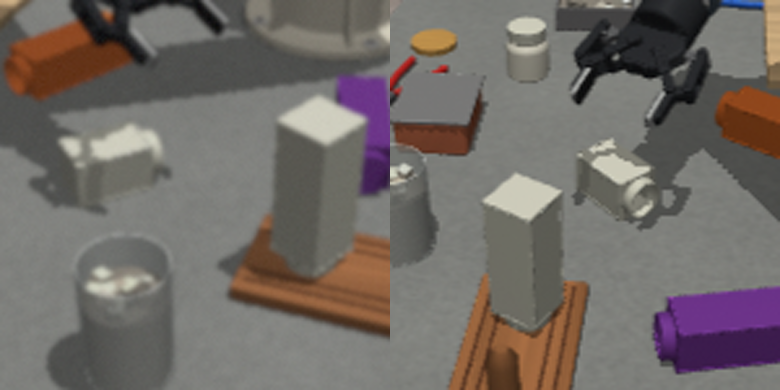

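The tall jar stands upright with its rim down on the board, at about (315,270) in the scene crop and (525,320) in the side crop. Now I'll move to the pre-grasp for the short jar.

>>> {"fn": "servo_tool", "kwargs": {
  "motion": [
    [1,0.007,-0.006,-0.0056,-0.42,0.77,-0.28],
    [1,0.014,-0.0126,-0.0112,-0.83,1.54,-0.56],
    [1,0.021,-0.0189,-0.0168,-1.25,2.31,-0.84],
    [1,0.028,-0.0252,-0.0224,-1.67,3.07,-1.11],
    [1,0.035,-0.0315,-0.028,-2.09,3.84,-1.39],
    [1,0.042,-0.0378,-0.0336,-2.5,4.61,-1.67],
    [1,0.049,-0.0441,-0.0392,-2.92,5.38,-1.95],
    [1,0.056,-0.0504,-0.0448,-3.34,6.15,-2.23],
    [1,0.063,-0.0567,-0.0504,-3.75,6.92,-2.51],
    [1,0.07,-0.063,-0.056,-4.17,7.69,-2.79],
    [1,0.077,-0.0693,-0.0616,-4.59,8.45,-3.06],
    [1,0.084,-0.0756,-0.0672,-5.0,9.22,-3.34]
  ]
}}

```text
clock: 14.22
eef_pos: [520.0, -99.7, 151.9]
tcp_rot: [-1.818, 0.207, -1.991]
contact_force: [-0.2, -0.1, 0.0]
opening: 0.997
```

Run:
```python
from h import *
s=r.sense();print(s['qpos'],s['qvel'].round(2))
m=np.array([np.cos(np.radians(141.4)),np.sin(np.radians(141.4))]);c=np.array([477.9,-85.9])-12*m
p,R=grasp(c,141.4,29,25,150);print(p,delta(s,p,R))
```

```text
[-0.33484097  0.42298979  1.7680031   0.23816084  1.1946769   1.51541758] [ 0.12  0.38 -0.54 -0.49  0.64  1.41]
[ 530.54555756 -127.92639646  147.7263201 ] (array([ 0.0218, -0.0055,  0.0205]), array([-0.93,  1.76, -0.63]))
```

>>> {"fn": "servo_tool", "kwargs": {
  "motion": [
    [1,0.0073,-0.0018,0.0068,-0.31,0.59,-0.21],
    [1,0.0145,-0.0037,0.0137,-0.62,1.17,-0.42],
    [1,0.0218,-0.0055,0.0205,-0.93,1.76,-0.63],
    [1,0.0218,-0.0055,0.0205,-0.93,1.76,-0.63],
    [1,0.0218,-0.0055,0.0205,-0.93,1.76,-0.63],
    [1,0.0218,-0.0055,0.0205,-0.93,1.76,-0.63]
  ]
}}

```text
clock: 14.98
eef_pos: [530.3, -128.8, 148.6]
tcp_rot: [-2.004, 0.004, -2.242]
contact_force: [0.2, 0.3, -0.0]
opening: 1.001
```

Run:
```python
from h import *
np.set_printoptions(precision=4,suppress=True)
s=r.sense();print(s['clock'],s['qpos'],s['eef_pos'])
m=np.array([np.cos(np.radians(141.4)),np.sin(np.radians(141.4))]);c=np.array([477.9,-85.9])-12*m
p,R=grasp(c,141.4,29,25,0);print(p,delta(s,p,R))
C=cam("wrist",s);w=r.grab_frame("wrist")[...,::-1];cv2.imwrite("pics/wrist9.png",w)
h=cv2.cvtColor(w,cv2.COLOR_BGR2HSV)
# expected top-face corners
L=np.array([-m[1],m[0]])
for k,(al,la) in {"base-":(-50,-28),"base+":(-50,28),"sh+":(36,28),"sh-":(36,-28)}.items():
    q=np.array([477.9,-85.9])+al*m+la*L;print(k,proj(C,[*q,56]))
```

```text
14.975 [-0.3312  0.5491  1.5994  0.146   1.4051  1.8556] [ 530.3092 -128.7645  148.6129]
[481.0028 -88.377   11.7802] (array([-0.0004,  0.1509, -0.0004]), array([-0.02,  0.02, -0.01]))
base- [287.4498 177.0212]
base+ [353.3189 177.2882]
sh+ [346.6739 240.1541]
sh- [293.7828 239.9409]
```

View pics/wrist9.png

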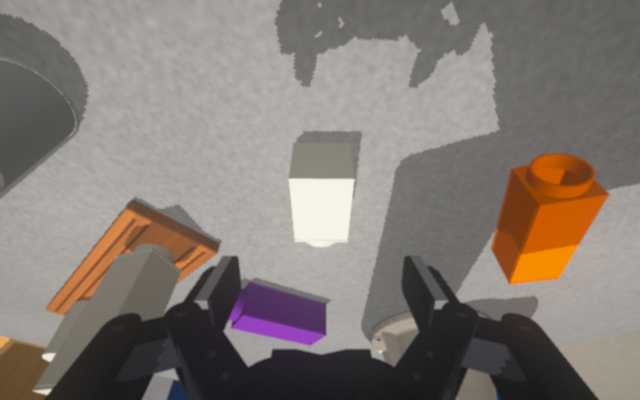

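The short jar's top face has corners (289,178), (355,180), (349,241) and (295,242), within 2 px of prediction. I'll descend and grip.

>>> {"fn": "servo_tool", "kwargs": {
  "motion": [
    [1,0.001,0.03,0,0,0,0],
    [1,0.001,0.07,0,0,0,0],
    [1,0.001,0.11,0,0,0,0],
    [1,0.001,0.135,0,0,0,0],
    [1,0.001,0.147,0,0,0,0],
    [1,0.001,0.151,0,0,0,0],
    [1,0.001,0.151,0,0,0,0],
    [-1,0.001,0.151,0,0,0,0],
    [-1,0.001,0.151,0,0,0,0],
    [-1,0.001,0.151,0,0,0,0],
    [-1,0.001,0.151,0,0,0,0],
    [-1,0.001,0.151,0,0,0,0]
  ],
  "grip_force": 20
}}

```text
clock: 16.52
eef_pos: [481.6, -90.6, 12.2]
tcp_rot: [-2.003, 0.004, -2.244]
contact_force: [1.9, 0.6, 5.7]
opening: 0.652
```

>>> {"fn": "servo_tool", "kwargs": {
  "motion": [
    [-1,0,0,0,0,0,0],
    [-1,0,-0.0091,-0.0042,0,0,0],
    [-1,0,-0.0272,-0.0126,0,0,0],
    [-1,0,-0.0635,-0.0294,0,0,0],
    [-1,0,-0.109,-0.0504,0,0,0],
    [-1,0,-0.1541,-0.0714,0,0,0],
    [-1,0,-0.1904,-0.0882,0,0,0],
    [-1,0,-0.2085,-0.0966,0,0,0],
    [-1,0,-0.2085,-0.0966,0,0,0]
  ]
}}

```text
clock: 17.65
eef_pos: [481.0, -91.1, 243.6]
tcp_rot: [-2.0, 0.004, -2.243]
contact_force: [-0.3, 0.2, -1.6]
opening: 0.655
```

Run:
```python
from h import *
np.set_printoptions(precision=3,suppress=True)
s=r.sense();print(s['clock'],s['qpos'],s['eef_pos'],s['opening'])
R0=Ro.from_euler('xyz',s['tcp_rot']).as_matrix();P0=s['eef_pos'];q=s['qpos']
pA,RA=place((560,100),65,220,62,25)
pB,RB=place((540,220),35,190,62,25);pC,RC=place((509,279),8,135,62,25)
for nm,p1,R1 in(("A",pA,RA),("B",pB,RB),("C",pC,RC)):
    w=Ro.from_matrix(R0.T@R1).as_rotvec();n=6
    print(nm,p1,"w",np.degrees(w)/10,"d",R0.T@(p1-P0)/1000)
    for f in np.arange(1,n+1)/n:
        P=P0+(p1-P0)*f;Q=R0@Ro.from_rotvec(w*f).as_matrix();q1,e=ik(P,Q,q)
        F=P-344*Q[:,1];print("  ",q1,round(e,3),"wrist",F.round(0),"tcpz",P[2].round(0),round(np.abs(q1-q).max(),2));q=q1
    R0,P0=R1,p1
```

```text
17.65 [-0.299  0.361  1.666  0.156  1.517  1.902] [480.952 -91.126 243.553] 0.6545220737165416
A [567.277 115.606 273.97 ] w [  6.188 -10.496   3.839] d [-0.216 -0.001 -0.068]
   [-0.274  0.245  1.779  0.241  1.318  1.607] 0.0 wrist [ 536. -151.  577.] tcpz 249.0 0.3
   [-0.277  0.156  1.894  0.388  1.134  1.241] 0.0 wrist [ 481. -137.  577.] tcpz 254.0 0.37
   [-0.303  0.111  1.997  0.619  1.     0.774] 0.0 wrist [ 437. -137.  556.] tcpz 259.0 0.47
   [-0.34   0.128  2.075  0.912  0.965  0.219] 0.0 wrist [ 411. -146.  519.] tcpz 264.0 0.55
   [-0.368  0.209  2.112  1.171  1.046 -0.331] 0.0 wrist [ 410. -158.  471.] tcpz 269.0 0.55
   [-0.366  0.336  2.092  1.323  1.202 -0.795] 0.0 wrist [ 436. -167.  419.] tcpz 274.0 0.46
B [554.106 229.877 243.97 ] w [ 0.     1.268 -2.719] d [-0.06   0.101  0.014]
   [-0.32   0.301  2.167  1.436  1.11  -0.821] 0.0 wrist [ 409. -135.  414.] tcpz 269.0 0.11
   [-0.259  0.27   2.237  1.572  1.018 -0.859] 0.0 wrist [ 384. -102.  409.] tcpz 264.0 0.14
   [-0.182  0.244  2.301  1.737  0.926 -0.913] 0.0 wrist [360. -66. 404.] tcpz 259.0 0.17
   [-0.085  0
[... 172 characters left out ...]
.169  0.206  2.433  2.496  0.7   -1.245] 0.0 wrist [299.  51. 389.] tcpz 244.0 0.3
C [526.052 281.397 188.97 ] w [-0.     1.141 -2.447] d [-0.058  0.029 -0.047]
   [ 0.278  0.221  2.459  2.777  0.694 -1.395] 0.0 wrist [281.  80. 380.] tcpz 235.0 0.28
   [ 0.395  0.244  2.475  3.06   0.713 -1.534] 0.0 wrist [265. 110. 371.] tcpz 226.0 0.28
   [ 0.515  0.275  2.478  3.327  0.75  -1.648] 0.0 wrist [250. 141. 362.] tcpz 216.0 0.27
   [ 0.63   0.31   2.469  3.57   0.797 -1.734] 0.0 wrist [237. 173. 353.] tcpz 207.0 0.24
   [ 0.737  0.348  2.449  3.786  0.845 -1.797] 0.0 wrist [226. 205. 344.] tcpz 198.0 0.22
   [ 0.831  0.388  2.418  3.98   0.891 -1.844] 0.0 wrist [217. 238. 334.] tcpz 189.0 0.19
```

>>> {"fn": "servo_tool", "kwargs": {
  "motion": [
    [-1,-0.0151,0,-0.0048,0.43,-0.73,0.27],
    [-1,-0.0302,0,-0.0095,0.87,-1.47,0.54],
    [-1,-0.0454,0,-0.0143,1.3,-2.2,0.81],
    [-1,-0.0605,0,-0.019,1.73,-2.94,1.07],
    [-1,-0.0756,0,-0.0238,2.17,-3.67,1.34],
    [-1,-0.0907,0,-0.0286,2.6,-4.41,1.61],
    [-1,-0.1058,0,-0.0333,3.03,-5.14,1.88],
    [-1,-0.121,0,-0.0381,3.47,-5.88,2.15],
    [-1,-0.1361,0,-0.0428,3.9,-6.61,2.42],
    [-1,-0.1512,-0.001,-0.0476,4.33,-7.35,2.69],
    [-1,-0.1663,-0.001,-0.0524,4.77,-8.08,2.96],
    [-1,-0.1814,-0.001,-0.0571,5.2,-8.82,3.23]
  ]
}}

```text
clock: 19.15
eef_pos: [552.3, 83.5, 266.0]
tcp_rot: [-0.633, 0.2, -0.675]
contact_force: [0.1, -0.3, -0.7]
opening: 0.652
```

Run:
```python
from h import *
np.set_printoptions(precision=4,suppress=True)
s=r.sense();print(s['clock'],s['qpos'],s['eef_pos'],s['opening'])
R0=Ro.from_euler('xyz',s['tcp_rot']).as_matrix();P0=s['eef_pos'];q=s['qpos']
for nm,(p1,R1) in(("A",place((560,100),65,225,62,25)),("B",place((550,220),38,215,62,25)),("C",place((509,279),14,200,62,25))):
    w=Ro.from_matrix(R0.T@R1).as_rotvec();n=4
    print(nm,p1,"w",np.degrees(w)/10,"d",R0.T@(p1-P0)/1000)
    for f in np.arange(1,n+1)/n:
        P=P0+(p1-P0)*f;Q=R0@Ro.from_rotvec(w*f).as_matrix();q1,e=ik(P,Q,q)
        print("  ",q1,round(e,3),round(np.abs(q1-q).max(),2));q=q1
    R0,P0=R1,p1
```

```text
19.15 [-0.369   0.2187  2.1149  1.1829  1.0526 -0.3607] [552.3481  83.4755 266.0342] 0.6515517818437685
A [567.2774 115.6065 278.9703] w [ 0.9807 -1.6794  0.5936] d [-0.0108  0.0212  0.0292]
   [-0.3707  0.2433  2.1136  1.2265  1.0864 -0.4749] 0.0 0.11
   [-0.3712  0.2696  2.1088  1.2631  1.1238 -0.5831] 0.0 0.11
   [-0.3698  0.2975  2.1008  1.2937  1.1634 -0.6857] 0.0 0.1
   [-0.3665  0.3265  2.0895  1.3185  1.2045 -0.7828] 0.0 0.1
B [563.5694 230.6016 268.9703] w [-0.      1.1411 -2.447 ] d [-0.052   0.0973  0.0343]
   [-0.292   0.2729  2.1848  1.474   1.0748 -0.8039] 0.0 0.16
   [-0.1891  0.2243  2.2691  1.6705  0.9385 -0.8462] 0.0 0.2
   [-0.0518  0.1846  2.3375  1.9291  0.798  -0.9273] 0.0 0.26
   [ 0.1207  0.1594  2.3837  2.282   0.6657 -1.0804] 0.0 0.35
C [525.7083 283.1659 253.9703] w [ 0.      1.0143 -2.1751] d [-0.0647  0.0086 -0.0125]
   [ 0.2645  0.1421  2.4242  2.6562  0.5978 -1.2869] 0.0 0.37
   [ 0.4267  0.1394  2.4451  3.0966  0.5777 -1.5446] 0.0 0.44
   [ 0.5936  0.1526  2.4446  3.5319  0.6147 -1.79  ] 0.0 0.44
   [ 0.7498  0.18    2.4229  3.8993  0.6926 -1.9704] 0.0 0.37
```

>>> {"fn": "servo_tool", "kwargs": {
  "motion": [
    [-1,-0.0036,0.0071,0.0097,0.33,-0.56,0.2],
    [-1,-0.0072,0.0141,0.0195,0.65,-1.12,0.4],
    [-1,-0.0108,0.0212,0.0292,0.98,-1.68,0.59],
    [-1,-0.0108,0.0212,0.0292,0.98,-1.68,0.59]
  ]
}}

```text
clock: 19.65
eef_pos: [567.6, 115.1, 278.0]
tcp_rot: [-0.439, 0.005, -0.44]
contact_force: [-0.2, 0.5, -1.4]
opening: 0.656
```

>>> {"fn": "servo_tool", "kwargs": {
  "motion": [
    [-1,-0.0087,0.0162,0.0057,0,0.19,-0.41],
    [-1,-0.0173,0.0324,0.0114,0,0.38,-0.82],
    [-1,-0.026,0.0487,0.0172,0,0.57,-1.22],
    [-1,-0.0347,0.0649,0.0229,0,0.76,-1.63],
    [-1,-0.0433,0.0811,0.0286,0,0.95,-2.04],
    [-1,-0.052,0.0973,0.0343,0,1.14,-2.45],
    [-1,-0.052,0.0973,0.0343,0,1.14,-2.45]
  ]
}}

```text
clock: 20.52
eef_pos: [562.4, 232.0, 269.0]
tcp_rot: [-0.441, 0.003, -0.908]
contact_force: [0.8, -0.5, -1.3]
opening: 0.654
```

>>> {"fn": "servo_tool", "kwargs": {
  "motion": [
    [-1,-0.0081,0.0011,-0.0016,0,0.13,-0.27],
    [-1,-0.0162,0.0022,-0.0031,0,0.25,-0.54],
    [-1,-0.0243,0.0032,-0.0047,0,0.38,-0.82],
    [-1,-0.0324,0.0043,-0.0063,0,0.51,-1.09],
    [-1,-0.0404,0.0054,-0.0078,0,0.63,-1.36],
    [-1,-0.0485,0.0065,-0.0094,0,0.76,-1.63],
    [-1,-0.0566,0.0075,-0.0109,0,0.89,-1.9],
    [-1,-0.0647,0.0086,-0.0125,0,1.01,-2.18],
    [-1,-0.0647,0.0086,-0.0125,0,1.01,-2.18],
    [-1,-0.0647,0.0086,-0.0125,0,1.01,-2.18]
  ]
}}

```text
clock: 21.78
eef_pos: [527.5, 282.5, 254.9]
tcp_rot: [-0.437, -0.001, -1.329]
contact_force: [-0.2, -0.1, -0.5]
opening: 0.659
```

Run:
```python
from h import *
np.set_printoptions(precision=4,suppress=True)
s=r.sense();print(s['clock'],s['qpos'],s['qvel'].round(2),s['eef_pos'],s['tcp_rot'],s['opening'])
p,R=place((513,279),14,200,62,25);print(p,delta(s,p,R))
# expected mouth centre: grasp point moved 1 mm off-axis
R0=Ro.from_euler('xyz',s['tcp_rot']).as_matrix();print("grasp pt",s['eef_pos']-19*R0[:,1])
```

```text
21.775 [ 0.7396  0.1788  2.4175  3.8961  0.6842 -1.975 ] [-0.01 -0.    0.01  0.02  0.   -0.01] [527.5057 282.4817 254.9099] [-0.4375 -0.0011 -1.329 ] 0.658704296137651
[529.7083 283.1659 253.9703] (array([-0.0001,  0.0025,  0.0001]), array([ 0.01, -0.  ,  0.02]))
grasp pt [510.7936 278.3685 262.959 ]
```

>>> {"fn": "servo_tool", "kwargs": {
  "motion": [
    [-1,0,0.0076,-0.0136,0,0,0],
    [-1,0,0.0178,-0.0353,0,0,0],
    [-1,0,0.028,-0.057,0,0,0],
    [-1,0,0.0351,-0.0734,0,0,0],
    [-1,0,0.0381,-0.0815,0,0,0],
    [-1,0,0.0381,-0.0815,0,0,0],
    [-1,0,0.0381,-0.0815,0,0,0]
  ]
}}

```text
clock: 22.65
eef_pos: [527.3, 282.5, 165.3]
tcp_rot: [-0.438, -0.001, -1.33]
contact_force: [0.9, 0.0, -1.1]
opening: 0.655
```

Run:
```python
from h import *
np.set_printoptions(precision=2,suppress=True)
s=r.sense();print(s['clock'],s['qpos'],s['eef_pos'],s['opening'],s['contact_force'])
R0=Ro.from_euler('xyz',s['tcp_rot']).as_matrix();print("grasp pt",s['eef_pos']-19*R0[:,1])
a,b=[r.grab_frame(n)[...,::-1] for n in("scene","side")]
z=lambda i,x,y,w,h,f:cv2.resize(i[y:y+h,x:x+w],None,fx=f,fy=f,interpolation=cv2.INTER_CUBIC)
cv2.imwrite("pics/ab10.png",np.hstack([z(a,350,130,130,140,3),z(b,240,170,130,140,3)]))
```

```text
22.65 [ 0.74  0.45  2.45  3.72  0.93 -1.71] [527.27 282.52 165.33] 0.6551867532022453 [ 0.85  0.03 -1.14]
grasp pt [510.55 278.43 173.38]
```

View pics/ab10.png

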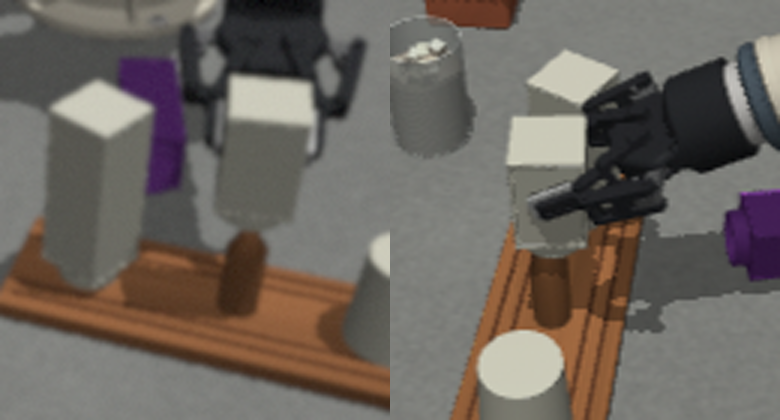

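The short jar hangs over the short post. The side view looks centred, but in the scene view the neck may sit a little right of the post (about column 257 against 248 in the crop). I'll check it numerically.

Run:
```python
from h import *
np.set_printoptions(precision=1,suppress=True)
s=r.sense()
for n,rows,x0,x1,pr in(("scene",range(186,212,2),415,456,range(208,232,3)),("side",range(222,256,2),270,315,range(256,278,3))):
    im=r.grab_frame(n)[...,::-1];h=cv2.cvtColor(im,cv2.COLOR_BGR2HSV);C=cam(n)
    Bm=(h[...,1]>90)
    W=(h[...,1]<50)
    np.save(f"{n}10.npy",im)
    print(n,"axis",[proj(C,(512.9,278.8,z)).tolist() for z in(18,93,109,123)], "jar pred",[proj(C,(512,278.7,z)) for z in(109,123,165)])
    for y in list(rows)[::2]:print(y,im[y,x0:x1:1].max(1).tolist())
    for y in pr:
        xs=np.nonzero((h[y,x0:x1,1]>110)&(h[y,x0:x1,2]<115))[0]+x0;print(" post",y,(xs.min(),xs.max()) if len(xs) else None)
```

```text
scene axis [[427.7478161389702, 230.46584728379423], [432.24844130482137, 206.1251751079942], [433.2683880799585, 200.60901031410097], [434.17934760441966, 195.68227984150514]] jar pred [array([433.3, 200.4]), array([434.2, 195.5]), array([437.1, 180.1])]
186 [124, 126, 125, 125, 124, 125, 117, 97, 83, 90, 94, 94, 96, 96, 97, 96, 96, 98, 96, 94, 96, 97, 94, 95, 95, 95, 94, 96, 94, 96, 94, 95, 96, 96, 97, 103, 111, 117, 119, 124, 126]
190 [116, 127, 127, 129, 129, 126, 115, 95, 91, 94, 97, 95, 96, 95, 94, 95, 96, 96, 96, 96, 97, 94, 97, 96, 94, 94, 97, 95, 96, 94, 96, 96, 95, 96, 101, 111, 119, 124, 126, 127, 129]
194 [97, 115, 124, 126, 125, 121, 111, 94, 93, 96, 95, 93, 95, 96, 96, 97, 94, 95, 95, 96, 96, 95, 95, 96, 94, 96, 95, 96, 95, 94, 95, 95, 95, 100, 110, 121, 125, 125, 127, 125, 125]
198 [111, 122, 127, 125, 124, 122, 109, 101, 96, 95, 95, 95, 95, 97, 96, 95, 97, 97, 94, 96, 96, 96, 96, 95, 94, 95, 96, 96, 95, 95, 96, 96, 99, 107, 119, 125, 128, 128, 126, 129, 128]
202 [93, 111, 119, 124, 124, 126, 124, 120, 114, 101, 96, 96, 95, 94, 96, 95, 94, 95, 98, 99, 100, 97, 101, 101
[... 2576 characters left out ...]
156, 143, 119, 114, 101, 115, 115, 115, 115, 115, 115, 116, 109, 91, 91, 92, 91, 92, 91, 92, 100, 114, 108, 99, 117, 114, 88, 81, 99, 101, 97, 81, 67, 91, 98, 98]
254 [130, 131, 131, 131, 131, 129, 127, 136, 154, 154, 152, 128, 106, 136, 138, 140, 130, 87, 84, 90, 90, 90, 91, 91, 90, 91, 91, 90, 88, 89, 90, 87, 98, 96, 96, 97, 98, 100, 122, 144, 102, 137, 159, 157, 142]
 post 256 (np.int64(281), np.int64(310))
 post 259 (np.int64(280), np.int64(309))
 post 262 (np.int64(279), np.int64(314))
 post 265 (np.int64(278), np.int64(314))
 post 268 (np.int64(278), np.int64(314))
 post 271 (np.int64(277), np.int64(314))
 post 274 (np.int64(276), np.int64(314))
 post 277 (np.int64(275), np.int64(312))
```

The body edges project within about 1 px (roughly 2–3 mm) of the post axis, inside the 6 mm clearance. I'll nudge y by −1.5 mm and lower.

>>> {"fn": "servo_tool", "kwargs": {
  "motion": [
    [-1,0.0014,0,0,0,0,0],
    [-1,0.0014,0.0064,-0.0136,0,0,0],
    [-1,0.0014,0.0127,-0.0272,0,0,0],
    [-1,0.0014,0.0191,-0.0408,0,0,0],
    [-1,0.0014,0.0254,-0.0544,0,0,0],
    [-1,0.0014,0.0318,-0.0679,0,0,0],
    [-1,0.0014,0.0356,-0.0761,0,0,0],
    [-1,0.0014,0.0356,-0.0761,0,0,0],
    [-1,0.0014,0.0356,-0.0761,0,0,0]
  ]
}}

```text
clock: 23.98
eef_pos: [527.4, 281.7, 80.6]
tcp_rot: [-0.439, -0.001, -1.329]
contact_force: [2.6, 4.7, -3.9]
opening: 0.65
```

>>> {"fn": "servo_tool", "kwargs": {
  "motion": [
    [-1,0,0.0004,-0.0009,0,0,0],
    [-1,0,0.0008,-0.0018,0,0,0],
    [-1,0,0.0013,-0.0027,0,0,0],
    [-1,0,0.0013,-0.0027,0,0,0]
  ]
}}

```text
clock: 24.48
eef_pos: [527.5, 281.3, 77.9]
tcp_rot: [-0.438, -0.001, -1.33]
contact_force: [3.3, 4.1, 2.3]
opening: 0.65
```

>>> {"fn": "servo_tool", "kwargs": {
  "motion": [
    [-1,0,0.0004,-0.0009,0,0,0],
    [-1,0,0.0008,-0.0018,0,0,0],
    [-1,0,0.0008,-0.0018,0,0,0]
  ]
}}

```text
clock: 24.85
eef_pos: [527.3, 281.1, 75.6]
tcp_rot: [-0.438, -0.001, -1.33]
contact_force: [4.2, 4.8, 1.5]
opening: 0.656
```

>>> {"fn": "servo_tool", "kwargs": {
  "motion": [
    [-1,-0.0015,0.0022,0.001,0,0,0],
    [-1,-0.0015,0.0022,0.001,0,0,0],
    [-1,-0.0015,0.0022,0.001,0,0,0]
  ]
}}

```text
clock: 25.22
eef_pos: [528.7, 282.2, 75.0]
tcp_rot: [-0.44, -0.002, -1.331]
contact_force: [-0.5, -0.8, 1.5]
opening: 0.654
```

>>> {"fn": "servo_tool", "kwargs": {
  "motion": [
    [-1,0,0.0004,-0.0009,0,0,0],
    [-1,0,0.0004,-0.0009,0,0,0],
    [-1,0,0.0004,-0.0009,0,0,0]
  ]
}}

```text
clock: 25.6
eef_pos: [528.9, 282.4, 75.0]
tcp_rot: [-0.438, -0.002, -1.331]
contact_force: [-4.4, -3.7, 9.1]
opening: 0.659
```

>>> {"fn": "servo_tool", "kwargs": {
  "motion": [
    [-1,0,0.0004,-0.0009,0,0,0],
    [-1,0,0.0004,-0.0009,0,0,0],
    [-1,0,0.0004,-0.0009,0,0,0]
  ]
}}

```text
clock: 25.98
eef_pos: [529.1, 282.6, 75.0]
tcp_rot: [-0.436, -0.002, -1.331]
contact_force: [-7.8, -3.4, 15.2]
opening: 0.649
```

Contact came at TCP z 75.0 against 74.5 predicted, so the jar is home. I'll ease off, open and retreat.

>>> {"fn": "servo_tool", "kwargs": {
  "motion": [
    [-1,0,-0.0006,0.0014,0,0,0],
    [-1,0,-0.0006,0.0014,0,0,0],
    [1,0,-0.0006,0.0014,0,0,0],
    [1,0,-0.0006,0.0014,0,0,0],
    [1,0,-0.0006,0.0014,0,0,0],
    [1,0,-0.0006,0.0014,0,0,0],
    [1,0,-0.0006,0.0014,0,0,0]
  ]
}}

```text
clock: 26.85
eef_pos: [529.2, 283.1, 75.0]
tcp_rot: [-0.439, -0.002, -1.33]
contact_force: [1.0, 1.3, 0.4]
opening: 1.0
```

>>> {"fn": "servo_tool", "kwargs": {
  "motion": [
    [1,0,-0.02,0,0,0,0],
    [1,0,-0.05,0,0,0,0],
    [1,0,-0.08,0,0,0,0],
    [1,0,-0.1,0,0,0,0],
    [1,0,-0.1,0,0,0,0],
    [1,0,-0.1,0,0,0,0]
  ]
}}

```text
clock: 27.6
eef_pos: [441.4, 262.0, 117.7]
tcp_rot: [-0.438, -0.001, -1.33]
contact_force: [-0.3, 0.6, -0.5]
opening: 1.003
```

Run:
```python
from h import *
np.set_printoptions(precision=2,suppress=True)
s=r.sense();print(s['clock'],s['eef_pos'],s['opening'],s['contact_force'],s['qpos'])
a,b=[r.grab_frame(n)[...,::-1] for n in("scene","side")]
z=lambda i,x,y,w,h,f:cv2.resize(i[y:y+h,x:x+w],None,fx=f,fy=f,interpolation=cv2.INTER_CUBIC)
cv2.imwrite("pics/ab11.png",np.hstack([z(a,330,120,190,170,2.1),z(b,220,170,190,170,2.1)]))
S,D=cam("scene"),cam("side")
for n,p in(("tall",(526.6,160.2,178)),("short",(512.9,278.8,118))):print(n,"top centre px",(proj(S,p)-[330,120])*2.1,(proj(D,p)-[220,170])*2.1+[399,0])
```

```text
27.6 [441.35 261.99 117.71] 1.0027725262859137 [-0.26  0.57 -0.49] [ 0.92  0.64  2.6   3.8   1.21 -1.51]
tall top centre px [112.64  96.73] [567.81  53.3 ]
short top centre px [218.09 162.65] [553.31 158.89]
```

View pics/ab11.png

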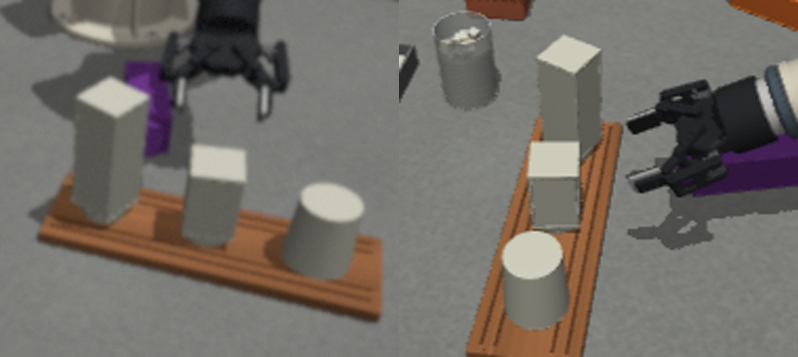

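Both jars stand upright on their posts with rims down. The top faces sit at (112,97) and (218,163) in the scene crop and (569,54) and (554,159) in the side crop, as predicted for seated jars. The beaker and tube are still in place, and the gripper is clear.

```bash
python3 -c "
from rig import r
print(r.sign_off())"
```

```text
the job is handed in; nothing more can be done
None
```

Both jars are upside down on the rack: the tall jar went on the long post first, then the short jar on the free short post. I gripped each at 20 N, lowered it until it touched, eased off before opening, and handed in at about 28 s on the clock.

**Seating:** Both jars touched down where a rim resting on the board predicts. The tool height was 106.6 mm against about 105 mm for the tall jar, and 75.0 mm against 74.5 mm for the short jar. In the last pictures their tops are where seated jars should be in both views.

**Clear of everything:** After release the gripper stood about 100 mm clear, with no contact force. The beaker and the tube of stones were where they started. The tub and the glue pot were out of the last crops; no move went near them.

**Deviations:**
- **Tall jar:** pressing it home reached about 21 N vertically before I eased off.
- **Short jar:** it rubbed sideways against its post at about 6 N on the way down. I had just nudged it 1.5 mm off line after misreading a picture, and moving it back about 2 mm cleared the rub.
- **Picture budget:** I viewed 11 pictures, one over the budget of 10.

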